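# Set out an order for the second check

### The arm

A 6-joint arm with a two-finger parallel gripper is mounted at the origin on a cart in front of the work surface, level with it; the furniture and walls round the work are solid. World frame = base frame: x ahead of the robot, y to its left, z up, the work surface at z = 0. Lengths are in mm, angles in rad, forces in N, time in s.
With the tool pointing down it reaches from about 275 to 1000 mm from the base axis. Payload 8.4 kg.
Tool frame: the origin (TCP) lies on the centre line of the jaws, within the pads' length; the fingertips stand r.tip_reach ahead of it and the grasp point (between the pads) lies 11 mm behind it (r.tip_reach is the distance from the TCP to the fingertips, in mm); z points along the fingers, y is the line along which they close (so a half turn about z gives the same grasp; the last joint's range is limited). The gripper opens to 85 mm and grips with 20 to 120 N. Pads are 22 mm wide; open, the fingers measure 114 mm over their backs; the gripper's body (76 mm by 85 mm) begins 54 mm behind the grasp point. The pads swing forward as they close: fully open they stand 13 mm farther back than shut.
Start: joints at [-1.29, 0.353, 1.633, -0, 1.155, -0.002], TCP at [174.402, -600.177, 239.281] pointing down, gripper open.
Joint ranges: [-2.63, 2.63], [-0.92, 2.1], [0.06, 2.66], [-1.3, 4.44], [0, 2.69], [-3.02, 3.02]. Speed limits (rad/s): [2.22, 2.22, 2.79, 3.14, 3.14, 3.14].

### API

Orientations are given as [roll, pitch, yaw] about the fixed x, y, z axes, in that order (R = Rz(yaw) Ry(pitch) Rx(roll)).
In Python, from rig import r gives the robot as it stands.
- The arm moves only by the tool carry_out, never from a script. Its argument "targets" is a list of rows, each an object with "dp": the shift along the tool's x, y, z in mm, a list of three; "yaw": the turn about the tool's z in degrees. A call has 1 to 12 rows; each row is the pose to reach, as a shift and turn from the pose commanded when the call began, along the tool's axes at that moment; what a row does not reach only later rows make up. A row lasts 1/8 s, in which the tool goes at most 62.5 mm and 10.7 degrees, less where a joint would pass 70% of its speed; a pose out of reach is approached as far as the arm can. A call with a gripper value outside its range is refused whole. "fingers" is the opening, from -1 (shut) to 1 (fully open), so that 0 is half open, set as the call begins (left out, the last holds). The fingers move at their own pace and stop on an object; "grip_force" is the grip in N (left out, the last holds). Time passes only in rows, so rows that repeat a pose let the fingers close. It gives the time, the measured TCP pose, the force, the opening and the grip force at its end, in the units of the state.
- r.sense(): the state, without advancing time (a new reading comes with each control period).
- r.grab_frame(name): name is "scene" or "top"; returns the picture (384x512x3 uint8, red, green, blue); there is no depth.
- r.get_calibration(name): a dict with "fx", "fy", "cx", "cy" (pixels), "dist_coeffs" ([k1, k2, p1, p2, k3] as OpenCV has them; the pictures are not rectified), "rvec" (rotation vector, rad) and "tvec" (3), from world to camera coordinates, as OpenCV has them. Camera axes: x right, y down, z forward; pixel columns grow to the right and rows downward; lengths in mm; the calibration is good to about 2 mm. A picture is of the moment at which its call begins. get_calibration takes no time and is no camera call.
- r.sign_off(): hands the job in; it is judged then, once.
The state is a dict: "clock": time; "qpos": joint angles; "qvel": joint speeds; "joint_efforts": joint torques, N m; "eef_pos": TCP position; "tcp_rot": TCP orientation; "contact_force": force on the tool from outside, world axes, zero at the start; "wrist_torque": the same for the moment, N m; "opening": opening from 0.0 (shut) to 1.0 (fully open); "grasp_force": force on a finger pad.
Only numpy, scipy, OpenCV 4.12 (cv2) and the standard library are available. Lean on these libraries where they do the work, as an engineer would, in place of code of your own. Each camera call takes 0.05 s, during which the arm holds its last target. There are 200 camera calls.

### The job

Set out this order on the rubber mats for the second check: stand the large carton, the way up it is now, lengthways in the middle of the rectangular mat, and put the small carton, the way up it is now, on top of it, centred and lying the same way. Stand the vial in the middle of the round mat next to the tape roll and the hand stamp, on its foot, in the middle of the round mat next to the calculator, and let go of everything.

Things in the scene. Friction and masses are not known exactly. Their poses are not given: they have to be found in the camera images.
- large_carton: The larger of the two printed white medicine cartons, 51 x 116 mm and 78 mm high as it stands, loose, about 0.12 kg. Origin: centre of its underside; its z is up, its y runs along the 116 mm length, its x across the 51 mm width (grasp across x). The two ends are interchangeable.
- small_carton: The smaller of the two printed white medicine cartons, 43 x 99 mm and 60 mm high as it stands, loose, about 0.12 kg. Origin: centre of its underside; its z is up, its y runs along the 99 mm length, its x across the 43 mm width (grasp across x). The two ends are interchangeable.
- vial: The small round screw-capped medicine bottle (vial), 29 mm in diameter and 55 mm high, clear body, standing upright, loose, about 0.03 kg. Origin: centre of its underside, z up. Grasp round the body, about 35 mm up.
- stamp: The wooden-handled hand stamp standing on its dark foot, 70 mm high, loose, about 0.07 kg. The foot measures 25 mm (its x) by 36 mm (its y) and is 12 mm high; above it the turned knob handle is up to 24 mm thick. Origin: centre of the foot's underside, z up. Grasp the handle across x, about 55 mm up.
- long_mat: The rectangular rubber set-out mat, dark rim and grey middle, fixed flat on the worktop, 134 mm (its x) by 70 mm (its y), 3 mm thick. Origin: centre of its underside, z up; x, the long way, points roughly away from the robot, y to the robot's left. A round mat lies to its left and another to its right, 88 to 98 mm from centre to centre.
- round_mat_left: The round rubber set-out mat to the left (+y side) of the rectangular mat, 64 mm in diameter, 3 mm thick, dark rim and grey middle, fixed. Origin: centre of its underside.
- round_mat_right: The round rubber set-out mat to the right (-y side) of the rectangular mat, 64 mm in diameter, 3 mm thick, dark rim and grey middle, fixed; looks the same as the left one. Origin: centre of its underside.
- tape_roll: A roll of brown tape lying flat, a ring 96 mm across and 24 mm high, fixed. It lies beyond one of the two round mats, at either end of the row of mats, about 185 mm from the centre of the rectangular mat. Origin: centre of its underside.
- calculator: A black pocket calculator lying flat, 112 mm (its x) by 68 mm (its y), 12 mm high, fixed. It lies beyond the other round mat, at the opposite end of the row from the tape roll. Origin: centre of its underside.

How it is judged:
By the outcome, as a careful person would: the job done as asked, in the order asked, and still so for the second after the job is handed in, with the robot touching nothing.
It also fails if it takes over 120 s, if anything falls off the work surface, if the arm or the gripper's body presses on something with over 40 N, if the wrist force passes 120 N, or if a joint passes its speed limit or range.

## Working session

There is one attempt and no reset: what is moved stays moved. The work goes in short steps, Python scripts to look and compute and a tool call to move; the robot and the scene stay as the last step left them, time stands still between calls to the robot, and variables do not carry over. Pictures are saved under pics/ and viewed, at most 14 in all, crops included, and the job is handed in when it is done.

Besides the shell and the picture viewer there is one more tool, called after "Emit:" by a JSON object that holds its "op" and its "data", one argument or row to a line. carry_out: Moves the arm, as the interface text tells. Its arguments: {"type":"object","properties":{"targets":{"type":"array","items":{"type":"object","properties":{"dp":{"type":"array","items":{"type":"number"}},"yaw":{"type":"number"}}}},"fingers":{"type":"number"},"grip_force":{"type":"number"}},"required":["targets"]}

```bash
ls; mkdir -p pics
python3 - <<'E'
from rig import r
import cv2
for n in("scene","top"):
    cv2.imwrite(f"pics/{n}0.png",cv2.cvtColor(r.grab_frame(n),cv2.COLOR_RGB2BGR)); print(n,r.get_calibration(n))
print(r.sense(),r.tip_reach)
E
```

```text
pics
scene {'fx': 476.58983032081443, 'fy': 476.58983032081443, 'cx': 260.2737142861356, 'cy': 191.42568168956913, 'dist_coeffs': array([0.00062074, 0.        , 0.        , 0.        , 0.        ]), 'rvec': array([ 0.81201056, -2.30384962,  1.33291111]), 'tvec': array([ 395.30477698,  161.73087072, 1116.32436401])}
top {'fx': 403.6653344887325, 'fy': 403.6653344887325, 'cx': 259.0502300985374, 'cy': 190.3232474832511, 'dist_coeffs': array([0.00874924, 0.        , 0.        , 0.        , 0.        ]), 'rvec': array([ 2.15912494, -2.20173654,  0.08782352]), 'tvec': array([  46.77816264,  499.55924894, 1182.79920555])}
{'clock': 0.1, 'qpos': array([-1.29038819e+00,  3.53587990e-01,  1.63404565e+00,  2.80921173e-05,
        1.15520005e+00, -2.37385522e-03]), 'qvel': array([-0.00081397, -0.00083156, -0.00073298,  0.00128408,  0.00126749,
        0.00045865]), 'joint_efforts': array([ 5.94126268e-04, -6.06357336e+01, -3.42819786e+01, -7.88811747e-06,
        3.81856851e-03, -3.47722175e-05]), 'eef_pos': array([ 174.30321644, -599.77617626,  238.63710148]), 'tcp_rot': array([-3.14035168e+00, -2.86326646e-05,  2.82770617e-01]), 'contact_force': array([-0.02214616,  0.23713966, -0.35295333]), 'wrist_torque': array([-0.00419217, -0.00164433, -0.06099179]), 'grasp_force': 0.0, 'opening': 0.9996054650401943} 8.0
```

View pics/scene0.png

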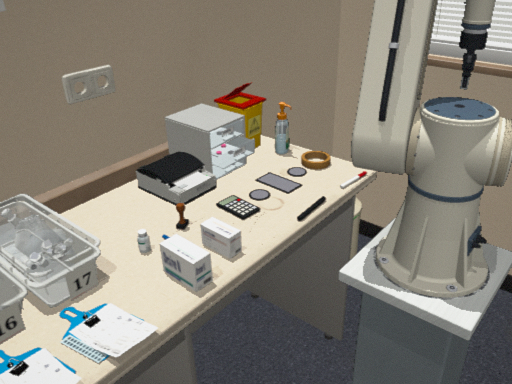

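View pics/top0.png

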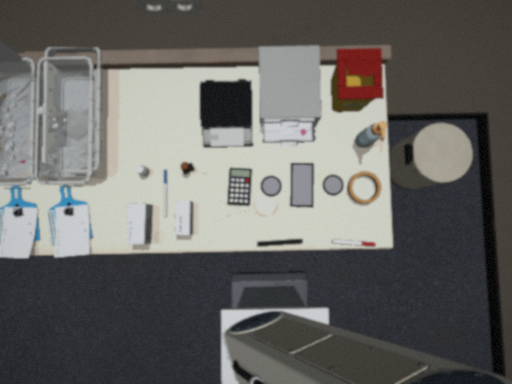

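The scene view shows the cartons at about (187,262) and (221,237), the vial at (143,240), the stamp at (182,216) and the tape roll at (316,159). In the top view the mats are at (271,186), (302,185) and (333,184). The calculator is at (240,187), on the left, and the tape roll at (364,187), on the right. So the vial goes on the right mat and the stamp on the left.

```bash
cat > h.py <<'E'
import numpy as np,cv2
from rig import r
def cal(n):
    c=r.get_calibration(n);K=np.array([[c['fx'],0,c['cx']],[0,c['fy'],c['cy']],[0,0,1]])
    return K,c['dist_coeffs'],cv2.Rodrigues(c['rvec'])[0],c['tvec']
def ray(n,uv,z):
    K,d,R,t=cal(n);p=cv2.undistortPoints(np.array(uv,float).reshape(-1,1,2),K,d)[:,0]
    D=np.c_[p,np.ones(len(p))]@R;C=-R.T@t
    return C+D*((z-C[2])/D[:,2])[:,None]
def proj(n,P):
    K,d,R,t=cal(n);return cv2.projectPoints(np.array(P,float).reshape(-1,3),cv2.Rodrigues(R)[0],t,K,d)[0][:,0]
def grab(n): return cv2.cvtColor(r.grab_frame(n),cv2.COLOR_RGB2BGR)
def crop(im,x,y,w,h,s,name): cv2.imwrite("pics/"+name,cv2.resize(im[y:y+h,x:x+w],None,fx=s,fy=s,interpolation=cv2.INTER_CUBIC))
E
python3 - <<'E'
from h import *
t=cv2.imread("pics/top0.png");s=cv2.imread("pics/scene0.png")
a=cv2.resize(t[150:250,115:215],None,fx=4,fy=4,interpolation=cv2.INTER_CUBIC)
b=cv2.resize(s[195:295,125:255],None,fx=4,fy=4,interpolation=cv2.INTER_CUBIC)[:, :400*13//10]
b=cv2.resize(b,(400,400*100//130)); b=cv2.copyMakeBorder(b,0,400-b.shape[0],0,0,cv2.BORDER_CONSTANT)
cv2.imwrite("pics/c1.png",np.hstack([a,b]))
crop(t,220,140,170,115,4.7,"c2.png")
# mats by gray mask in top
hsv=cv2.cvtColor(t,cv2.COLOR_BGR2HSV)
m=((hsv[...,2]<150)).astype(np.uint8)
n,l,st,ce=cv2.connectedComponentsWithStats(m)
for i in range(1,n):
    x,y,w,h,A=st[i]
    if A>40 and 120<ce[i][0]<390 and 150<ce[i][1]<250:
        c=max(cv2.findContours((l==i).astype(np.uint8),0,1)[0],key=cv2.contourArea)
        q=cv2.minAreaRect(c); mid=q[0]
        print(st[i],ce[i].round(1),ray("top",[mid],3).round(1)[0],q[1],q[2])
        if A>600: print(ray("top",cv2.boxPoints(q),3).round(1).tolist())
E
```

```text
[     0      0    512    384 128924] [276.5 204.2] [498.4  47.8   3. ] (383.0, 511.0) 90.0
[[1114.1, 834.7, 3.0], [1082.6, -761.4, 3.0], [-71.9, -681.3, 3.0], [-43.3, 798.0, 3.0]]
[181 162  14  15 139] [186.8 168.1] [575.3 256.4   3. ] (12.547615051269531, 13.315836906433105) 50.194427490234375
[290 163  24  45 451] [301.8 184.8] [516.2 -92.7   3. ] (22.957542419433594, 44.072235107421875) 1.7899105548858643
[140 167  10  11  68] [144.7 172.8] [561.8 382.    3. ] (7.340167045593262, 10.151294708251953) 38.65980911254883
[227 168  25  38 732] [239.4 185.9] [514.8  96.9   3. ] (22.687238693237305, 37.71961212158203) 3.1798300743103027
[[460.5, 135.0, 3.0], [574.8, 127.2, 3.0], [569.6, 58.5, 3.0], [455.4, 66.8, 3.0]]
[323 175  21  21 288] [332.7 185. ] [ 513.5 -186.9    3. ] (20.0, 20.0) 90.0
[359 174  20  25 119] [371.8 183. ] [ 515.1 -300.7    3. ] (26.336870193481445, 13.008816719055176) 61.38954162597656
[261 176  21  21 214] [270.7 185.9] [514.2   0.6   3. ] (20.0, 20.0) 90.0
[347 178  22  27 104] [353.1 195. ] [ 485.3 -250.9    3. ] (30.23243522644043, 12.073127746582031) 55.784297943115234
[190 202   4  34 100] [191.  217.9] [420.8 241.6   3. ] (33.0, 3.0) 90.0
[134 204  19  45 315] [147.4 226.4] [396.8 375.4   3. ] (14.560219764709473, 46.15314865112305) 15.945394515991211
[257 239  46   8 254] [279.2 242.3] [344.6 -21.1   3. ] (5.587596416473389, 45.23292541503906) 86.18592071533203
```

View pics/c1.png

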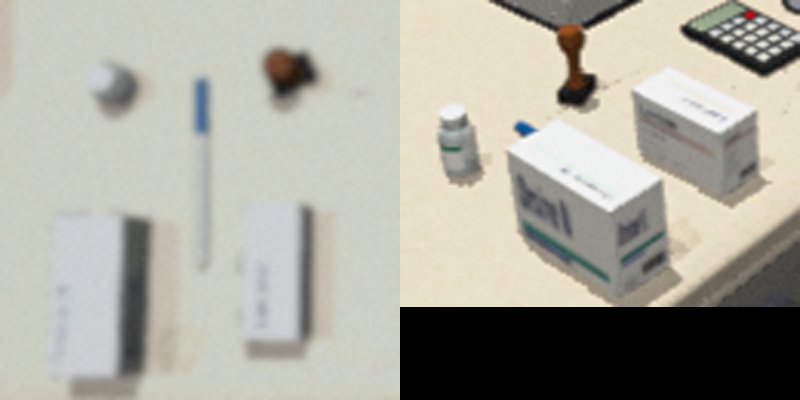

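View pics/c2.png

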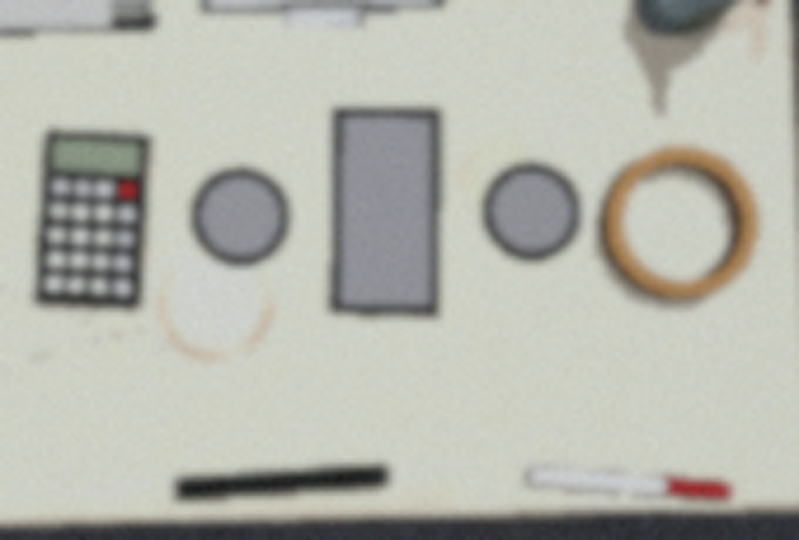

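The crops (c1) show the carton top faces at c1 pixels (47–126, 213–377) and (242–304, 204–341), the vial cap at (107,82) and the stamp knob at (283,66) with its dark foot at about (300,75). In c2 the mats are at (240,217), (387,211) and (532,211). Next I'll measure colour masks on averaged frames.

Run:
```python
from h import *
T=np.mean([grab("top").astype(float) for _ in range(6)],0);S=np.mean([grab("scene").astype(float) for _ in range(6)],0)
np.savez("avg0.npz",T=T,S=S)
k=6
def up(im,x,y,w,h): return cv2.resize(im[y:y+h,x:x+w].astype(np.float32),None,fx=k,fy=k,interpolation=cv2.INTER_CUBIC)
def back(p,x,y): return (np.array(p)+.5)/k-.5+[x,y]
def big(m): 
    c=cv2.findContours(m.astype(np.uint8),0,1)[0];return max(c,key=cv2.contourArea)
def rect(m,x,y,z,name):
    q=cv2.minAreaRect(big(m));P=ray("top",back(cv2.boxPoints(q),x,y),z)
    e=P[1]-P[0],P[2]-P[1];L=[np.hypot(*v[:2]) for v in e];v=e[int(np.argmax(L))]
    yaw=np.degrees(np.arctan2(v[1],v[0]));yaw=(yaw+90)%180-90
    print(name,P.mean(0).round(1),np.round(sorted(L),1),"long axis deg from x",yaw.round(1))
# bg colour
print("bg",T[195:200,205:215].mean((0,1)),"top large",T[210:235,131:142].mean((0,1)),"small",T[205:230,179:187].mean((0,1)),'side',T[210:235,147:149].mean((0,1)))
for nm,(x,y,w,h),z in(("large",(120,195,45,60),78),("small",(168,192,35,50),60)):
    u=up(T,x,y,w,h);d=u[...,0]-u[...,2];
    m=(d>-6)&(u.mean(2)>165)
    m=cv2.morphologyEx(cv2.morphologyEx(m.astype(np.uint8),cv2.MORPH_OPEN,np.ones((13,13))),cv2.MORPH_CLOSE,np.ones((25,25)));rect(m,x,y,z,nm)
    print(back(cv2.boundingRect(big(m))[:2],x,y))
for nm,(x,y,w,h) in(("long",(284,155,36,60)),("left",(256,168,30,36)),("right",(318,168,30,34))):
    u=up(T,x,y,w,h).mean(2);m=u<165
    if nm=="long":rect(m,x,y,3,nm)
    else:
        c=big(m);q=cv2.fitEllipse(c);print(nm,ray("top",back([q[0]],x,y),3).round(1),np.array(q[1])/k)
x,y,w,h=134,160,20,22;u=up(T,x,y,w,h);d=u[...,0]-u[...,2];g=u.mean(2)
cv2.imwrite("pics/c3.png",cv2.resize(np.hstack([up(T,134,158,24,24),up(T,176,158,24,24)]),None,fx=2,fy=2))
print(g.max())
crop(S.astype(np.uint8),130,195,66,62,10,"c4.png")
```

```text
bg [196.11666667 207.92333333 205.30333333] top large [208.97030303 205.62727273 202.60363636] small [206.45666667 203.21       200.72583333] side [71.8        71.78666667 71.38333333]
large [409.9 387.9  78. ] [ 53.4 118.8] long axis deg from x -1.3
[125.25       201.91666667]
small [424.7 260.4  60. ] [ 43.6 101.5] long axis deg from x -1.1
[173.91666667 199.41666667]
long [516.9 -92.3   3. ] [ 74.1 138.1] long axis deg from x -2.7
left [[515.2   1.6   3. ]] [21.50291951 21.81414032]
right [[ 514.7 -185.8    3. ]] [21.51911672 21.87562307]
207.15169[ WARN:0@4.114] global loadsave.cpp:1063 imwrite_ Unsupported depth image for selected encoder is fallbacked to CV_8U.
```

View pics/c3.png

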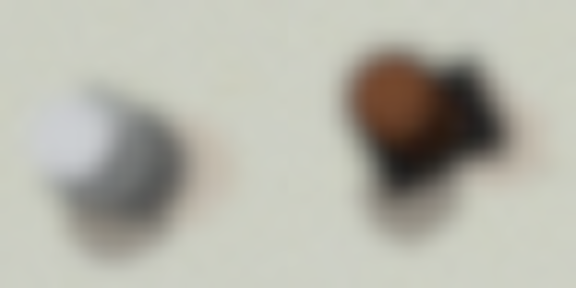

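View pics/c4.png

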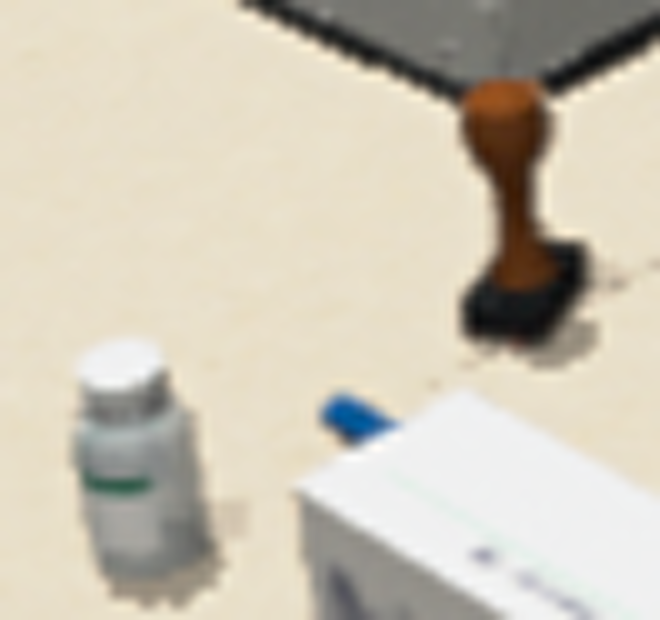

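c3 shows the vial cap centre at (75,138), the stamp knob at (402,98), and foot corners near (478,58), (502,143) and (393,190). c4 shows the vial cap top at (123,362), the knob top at (505,98), and the foot's lower corners near (467,330), (543,342) and (587,290).

Run:
```python
from h import *
f=lambda p:np.array(p)/12-.5+[134,158]
g=lambda p:(np.array(p)-[288,0])/12-.5+[176,158]
s=lambda p:np.array(p)/10-.5+[130,195]
print("vial top",ray("top",f([[75,138]]),55),"scene",ray("scene",s([[123,362]]),55))
print("knob",ray("top",g([[402,98]]),64),"scene",ray("scene",s([[505,95]]),70))
a=ray("top",g([[478,58],[502,143],[393,190]]),6);b=ray("scene",s([[467,330],[543,342],[587,290]]),0)
print(a,b)
for P in(a,b):
    for i in(0,1): v=P[i+1]-P[i];print(np.hypot(*v[:2]),np.degrees(np.arctan2(v[1],v[0])))
# large/small carton check in scene: project expected top corners
def box(c,yaw,w,l,h):
    cs,sn=np.cos(yaw),np.sin(yaw);return [[c[0]+cs*x-sn*y,c[1]+sn*x+cs*y,h] for x,y in((l/2,w/2),(l/2,-w/2),(-l/2,-w/2),(-l/2,w/2))]
o=np.load("avg0.npz")["S"].astype(np.uint8);k=5
im=cv2.resize(o[205:300,150:260],None,fx=k,fy=k,interpolation=cv2.INTER_CUBIC)
for q in(box((409.9,387.9),-.023,51,116,78),box((424.7,260.4),-.02,43,99,60)):
    p=((proj("scene",q)-[150,205]+.5)*k).astype(np.int32);cv2.polylines(im,[p],True,(0,0,255),1)
cv2.imwrite("pics/c5.png",im)
```

```text
vial top [[566.44800576 382.16679764  55.        ]] scene [[564.9770959  384.28359785  55.        ]]
knob [[572.35449409 249.19762558  64.        ]] scene [[565.57066741 258.39474441  70.        ]]
[[590.62662018 240.55517958   6.        ]
 [568.87824991 234.63984141   6.        ]
 [557.47786225 262.17451225   6.        ]] [[576.31718235 271.72602315   0.        ]
 [556.12115374 263.22262159   0.        ]
 [565.3109457  238.94948943   0.        ]]
22.538474552483557 -164.78420938715564
29.80145864080955 112.49139158270428
21.91317890334027 -157.1668023052672
25.954522170146703 -69.26336702738888
```

View pics/c5.png

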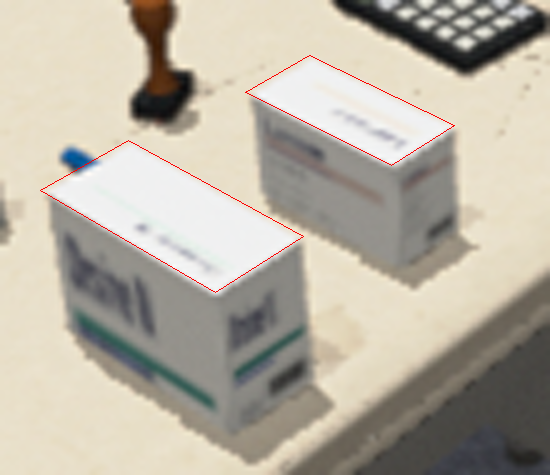

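The re-projected carton outlines at (40–303, 141–292) and (246–455, 56–165) fit to within about 2 mm, so I'll start moving.

Emit:
{"op": "carry_out", "data": {
  "targets": [
    {"dp":[20,-20,0],"yaw":2},
    {"dp":[60,-60,0],"yaw":5},
    {"dp":[100,-100,0],"yaw":8},
    {"dp":[140,-140,0],"yaw":11},
    {"dp":[180,-180,0],"yaw":14},
    {"dp":[220,-220,0],"yaw":16.2},
    {"dp":[260,-260,0],"yaw":16.2},
    {"dp":[300,-300,0],"yaw":16.2},
    {"dp":[340,-340,0],"yaw":16.2},
    {"dp":[380,-380,0],"yaw":16.2},
    {"dp":[404,-403,0],"yaw":16.2},
    {"dp":[404,-403,0],"yaw":16.2}
  ],
  "fingers": 1
}}

```text
clock: 2.2
eef_pos: [450.8, -98.8, 239.4]
tcp_rot: [-3.141, -0.001, 0.003]
contact_force: [-0.0, 0.4, 0.5]
opening: 1.004
grasp_force: 0.0
```

Run:
```python
from h import *
s=lambda p:np.array(p)/10-.5+[130,195]
g=lambda p:(np.array(p)-[288,0])/12-.5+[176,158]
f=lambda p:np.array(p)/12-.5+[134,158]
for nm,a,b in(("knob",g([402,98]),s([505,118])),("vial",f([75,138]),s([123,362]))):
    for n,p in(("top",a),("scene",b)):
        print(nm,n,*[ray(n,[p],z)[0].round(1) for z in (50,60,70)])
print("tray front",ray("top",[[202,147],[252,146]],[60][0]).round(0))
st=r.sense();print(st["eef_pos"],st["tcp_rot"],st["qpos"])
```

```text
knob top [574.4 251.8  50. ] [572.9 249.9  60. ] [571.5 248.1  70. ]
knob scene [583.4 245.   50. ] [570.2 255.6  60. ] [557.  266.2  70. ]
vial top [567.1 383.6  50. ] [565.7 380.7  60. ] [564.4 377.7  70. ]
vial scene [571.5 380.   50. ] [558.5 388.5  60. ] [545.4 397.   70. ]
tray front [[627. 200.  60.]
 [627.  55.  60.]]
[450.83218434 -98.75954611 239.42966017] [-3.14145433e+00 -5.76215875e-04  3.32170465e-03] [-2.19094187e-01  9.44343871e-02  1.96928292e+00  2.97514587e-04
  1.07734385e+00  1.34823954e+00]
```

Emit:
{"op": "carry_out", "data": {
  "targets": [
    {"dp":[-2,-20,0],"yaw":0},
    {"dp":[-5,-60,0],"yaw":0},
    {"dp":[-9,-105,0],"yaw":0},
    {"dp":[-13,-150,0],"yaw":0},
    {"dp":[-17,-200,10],"yaw":0},
    {"dp":[-21,-250,20],"yaw":0.5},
    {"dp":[-25,-300,35],"yaw":1},
    {"dp":[-29,-350,50],"yaw":1.5},
    {"dp":[-34,-400,65],"yaw":1.5},
    {"dp":[-38,-450,80],"yaw":1.5},
    {"dp":[-41,-486,95],"yaw":1.5},
    {"dp":[-41,-486,100],"yaw":1.5}
  ]
}}

```text
clock: 3.7
eef_pos: [408.9, 386.5, 138.3]
tcp_rot: [3.141, 0.0, -0.024]
contact_force: [0.6, -0.3, -0.3]
opening: 0.996
grasp_force: 0.0
```

Emit:
{"op": "carry_out", "data": {
  "targets": [
    {"dp":[0,0,0],"yaw":0},
    {"dp":[0,0,0],"yaw":0}
  ]
}}

```text
clock: 3.95
eef_pos: [409.4, 384.3, 139.7]
tcp_rot: [3.142, -0.0, -0.027]
contact_force: [0.6, -0.7, 0.5]
opening: 1.003
grasp_force: 0.0
```

Run:
```python
from h import *
st=r.sense();print(st["eef_pos"],st["tcp_rot"],st["qpos"])
t=grab("top");s=grab("scene")
k=6
cv2.imwrite("pics/d1.png",np.hstack([cv2.resize(t[180:255,110:170],None,fx=k,fy=k),cv2.resize(s[200:300,150:220],(315,450))]))
```

```text
[409.35202706 384.29605502 139.74428979] [ 3.14150967e+00 -2.16855126e-04 -2.74577362e-02] [ 7.51292479e-01  3.71794742e-01  1.85777040e+00 -2.67345667e-04
  9.11931463e-01  2.34971021e+00]
```

View pics/d1.png

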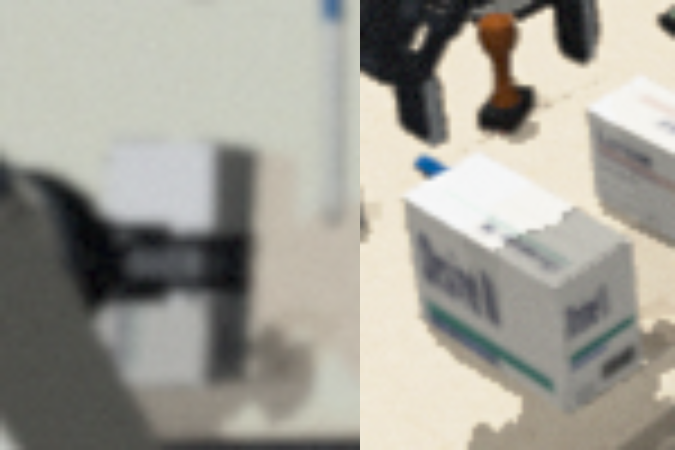

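The gripper is centred over the large carton, at about (180,260) in the left panel. I'll go down and grip.

Emit:
{"op": "carry_out", "data": {
  "targets": [
    {"dp":[0,-2,10],"yaw":0},
    {"dp":[0,-2,30],"yaw":0},
    {"dp":[0,-2,50],"yaw":0},
    {"dp":[0,-2,70],"yaw":0},
    {"dp":[0,-2,85],"yaw":0},
    {"dp":[0,-2,95],"yaw":0},
    {"dp":[0,-2,98],"yaw":0},
    {"dp":[0,-2,98],"yaw":0}
  ]
}}

```text
clock: 5.05
eef_pos: [409.1, 387.7, 41.4]
tcp_rot: [-3.141, -0.0, -0.026]
contact_force: [1.9, -0.5, 0.1]
opening: 0.998
grasp_force: 0.0
```

Emit:
{"op": "carry_out", "data": {
  "targets": [
    {"dp":[0,0,0],"yaw":0},
    {"dp":[0,0,0],"yaw":0},
    {"dp":[0,0,0],"yaw":0},
    {"dp":[0,0,0],"yaw":0},
    {"dp":[0,0,0],"yaw":0},
    {"dp":[0,0,0],"yaw":0},
    {"dp":[0,0,0],"yaw":0}
  ],
  "fingers": -1,
  "grip_force": 30
}}

```text
clock: 5.92
eef_pos: [409.3, 387.8, 41.9]
tcp_rot: [-3.141, -0.001, -0.026]
contact_force: [-1.1, -0.2, 6.3]
opening: 0.581
grasp_force: 31.7
```

Emit:
{"op": "carry_out", "data": {
  "targets": [
    {"dp":[0,0,-5],"yaw":0},
    {"dp":[0,0,-15],"yaw":0},
    {"dp":[0,0,-35],"yaw":0},
    {"dp":[0,0,-60],"yaw":0},
    {"dp":[0,0,-85],"yaw":0},
    {"dp":[2,10,-105],"yaw":0},
    {"dp":[7,30,-115],"yaw":0},
    {"dp":[15,60,-118],"yaw":0},
    {"dp":[25,100,-118],"yaw":0},
    {"dp":[36,145,-118],"yaw":0},
    {"dp":[47,190,-118],"yaw":0},
    {"dp":[58,235,-118],"yaw":0}
  ]
}}

```text
clock: 7.42
eef_pos: [460.2, 148.3, 159.0]
tcp_rot: [3.141, 0.001, -0.026]
contact_force: [1.0, -0.1, -0.7]
opening: 0.582
grasp_force: 31.3
```

Emit:
{"op": "carry_out", "data": {
  "targets": [
    {"dp":[11,45,0],"yaw":0},
    {"dp":[22,90,0],"yaw":0},
    {"dp":[33,135,0],"yaw":0.5},
    {"dp":[44,175,0],"yaw":1},
    {"dp":[54,210,0],"yaw":1.2},
    {"dp":[60,232,0],"yaw":1.2},
    {"dp":[62,241,10],"yaw":1.2},
    {"dp":[62,242,25],"yaw":1.2},
    {"dp":[62,242,40],"yaw":1.2},
    {"dp":[62,242,50],"yaw":1.2},
    {"dp":[62,242,55],"yaw":1.2},
    {"dp":[62,242,55],"yaw":1.2}
  ]
}}

```text
clock: 8.93
eef_pos: [516.3, -92.1, 104.0]
tcp_rot: [-3.141, 0.001, -0.047]
contact_force: [-0.1, -0.2, -0.9]
opening: 0.582
grasp_force: 31.4
```

Emit:
{"op": "carry_out", "data": {
  "targets": [
    {"dp":[0,0,0],"yaw":0},
    {"dp":[0,0,0],"yaw":0}
  ]
}}

```text
clock: 9.18
eef_pos: [516.8, -92.5, 104.7]
tcp_rot: [3.141, -0.001, -0.047]
contact_force: [0.4, 0.4, -1.0]
opening: 0.584
grasp_force: 31.4
```

Run:
```python
from h import *
st=r.sense();print(st["eef_pos"],st["tcp_rot"],st["opening"],st["grasp_force"])
s=grab("scene");crop(s,225,110,110,105,6,"d2.png")
```

```text
[516.75481111 -92.46165102 104.72390003] [ 3.14147991e+00 -8.08919316e-04 -4.69810512e-02] 0.5838502392960759 31.404996514320374
```

View pics/d2.png

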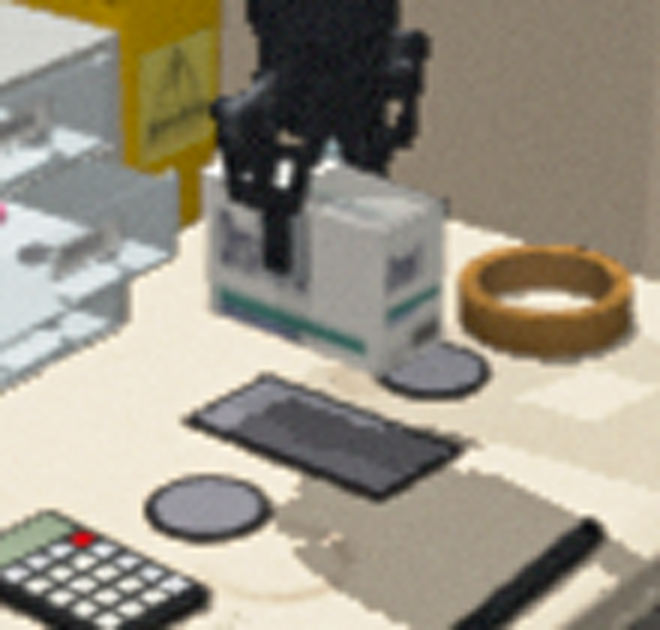

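The large carton is held upright and level above the mat, with the mat corners at about (268,378), (185,418), (378,495) and (462,448). I'll lower it.

Emit:
{"op": "carry_out", "data": {
  "targets": [
    {"dp":[0,0,10],"yaw":0},
    {"dp":[0,0,25],"yaw":0},
    {"dp":[0,0,40],"yaw":0},
    {"dp":[0,0,50],"yaw":0},
    {"dp":[0,0,56],"yaw":0},
    {"dp":[0,0,58],"yaw":0},
    {"dp":[0,0,59],"yaw":0},
    {"dp":[0,0,59],"yaw":0},
    {"dp":[0,0,59],"yaw":0}
  ]
}}

```text
clock: 10.35
eef_pos: [516.7, -92.5, 45.6]
tcp_rot: [3.142, -0.001, -0.047]
contact_force: [-0.2, 0.5, -1.2]
opening: 0.581
grasp_force: 31.4
```

Emit:
{"op": "carry_out", "data": {
  "targets": [
    {"dp":[0,0,0.5],"yaw":0},
    {"dp":[0,0,0.5],"yaw":0}
  ]
}}

```text
clock: 10.6
eef_pos: [516.5, -92.4, 44.9]
tcp_rot: [3.142, -0.0, -0.047]
contact_force: [0.4, -0.2, 0.1]
opening: 0.584
grasp_force: 31.4
```

Emit:
{"op": "carry_out", "data": {
  "targets": [
    {"dp":[0,0,0],"yaw":0},
    {"dp":[0,0,0],"yaw":0},
    {"dp":[0,0,0],"yaw":0},
    {"dp":[0,0,0],"yaw":0},
    {"dp":[0,0,-5],"yaw":0},
    {"dp":[0,0,-20],"yaw":0},
    {"dp":[0,0,-50],"yaw":0},
    {"dp":[0,0,-80],"yaw":0},
    {"dp":[0,0,-100],"yaw":0},
    {"dp":[0,0,-105],"yaw":0}
  ],
  "fingers": 1
}}

```text
clock: 11.85
eef_pos: [517.4, -92.6, 152.0]
tcp_rot: [3.141, -0.003, -0.047]
contact_force: [-0.3, -0.6, -0.3]
opening: 0.996
grasp_force: 0.0
```

Emit:
{"op": "carry_out", "data": {
  "targets": [
    {"dp":[-5,-15,0],"yaw":0},
    {"dp":[-15,-50,0],"yaw":0},
    {"dp":[-30,-95,0],"yaw":0},
    {"dp":[-45,-140,0],"yaw":0},
    {"dp":[-60,-190,0],"yaw":-0.5},
    {"dp":[-75,-240,0],"yaw":-1},
    {"dp":[-90,-290,0],"yaw":-1.5},
    {"dp":[-102,-325,10],"yaw":-1.5},
    {"dp":[-108,-345,20],"yaw":-1.5},
    {"dp":[-108.5,-347.7,30],"yaw":-1.5},
    {"dp":[-108.5,-347.7,30],"yaw":-1.5},
    {"dp":[-108.5,-347.7,30],"yaw":-1.5}
  ]
}}

```text
clock: 13.35
eef_pos: [424.4, 259.3, 119.7]
tcp_rot: [3.141, 0.0, -0.022]
contact_force: [-0.1, -0.2, 0.4]
opening: 1.002
grasp_force: 0.0
```

```bash
cat >> h.py <<'E'
def mrect(T,x,y,w,h,z,mask,k=6):
    u=cv2.resize(T[y:y+h,x:x+w].astype(np.float32),None,fx=k,fy=k,interpolation=cv2.INTER_CUBIC)
    m=cv2.morphologyEx(mask(u).astype(np.uint8),cv2.MORPH_OPEN,np.ones((13,13)));m=cv2.morphologyEx(m,cv2.MORPH_CLOSE,np.ones((25,25)))
    c=max(cv2.findContours(m,0,1)[0],key=cv2.contourArea);q=cv2.minAreaRect(c)
    P=ray("top",(cv2.boxPoints(q)+.5)/k-.5+[x,y],z);e=P[1]-P[0],P[2]-P[1];L=[np.hypot(*v[:2]) for v in e];v=e[int(np.argmax(L))]
    return P.mean(0).round(1),np.round(sorted(L),1),((np.degrees(np.arctan2(v[1],v[0]))+90)%180-90).round(1)
def avg(n,k=5): return np.mean([grab(n).astype(float) for _ in range(k)],0)
E
python3 - <<'E'
from h import *
st=r.sense();print(st["eef_pos"],st["tcp_rot"],st["opening"])
T=avg("top");S=avg("scene")
print(T[180:190,298:304].mean((0,1)))
print("large top",mrect(T,280,150,44,70,81,lambda u:(u[...,0]-u[...,2]>-6)&(u.mean(2)>165)))
k=5
a=cv2.resize(T[155:215,255:350].astype(np.uint8),None,fx=4,fy=4,interpolation=cv2.INTER_CUBIC)
b=cv2.resize(S[150:210,235:330].astype(np.uint8),None,fx=4,fy=4,interpolation=cv2.INTER_CUBIC)
cv2.imwrite("pics/d3.png",np.hstack([a,b]))
E
```

```text
[424.40308777 259.27039511 119.70803594] [ 3.14123353e+00  4.01093119e-04 -2.17475335e-02] 1.0017430905589273
[196.48666667 192.36666667 190.13      ]
large top (array([518.4, -94.4,  81. ]), array([ 50.3, 116.5]), np.float64(-3.8))
```

View pics/d3.png

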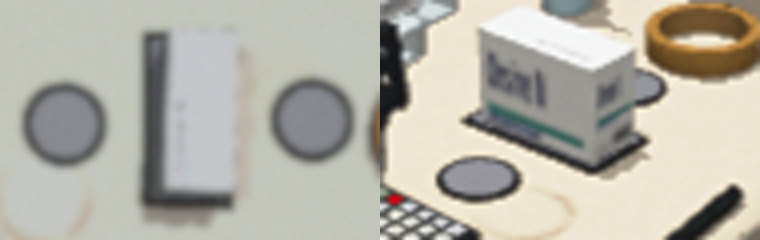

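The large carton stands on the mat with its outline inside the rim all round: top-view face at (165–240, 30–193), and the mat rim visible in the right panel from (465,120) to (645,140). I'll check the angle with line fits.

Run:
```python
from h import *
T0=np.load("avg0.npz")["T"];T=avg("top",5)
def edges(I,rows,c0,c1,thr,z,sgn):
    out=[]
    for v in rows:
        g=I[v,c0:c1];i=[j for j in range(len(g)-1) if (g[j]-thr)*(g[j+1]-thr)<=0 and (g[j+1]-g[j])*sgn>0]
        if i: j=i[0];out.append([c0+j+(thr-g[j])/(g[j+1]-g[j]),v])
    P=ray("top",out,z);a=np.polyfit(P[:,0],P[:,1],1);d=P[:,1]-np.polyval(a,P[:,0]);a=np.polyfit(P[abs(d)<2,0],P[abs(d)<2,1],1)
    return np.degrees(np.arctan(a[0])).round(2),np.polyval(a,516.9).round(1),len(out)
g=T0.mean(2)
print("mat L",edges(g,range(168,203),284,297,165,3,-1),"R",edges(g,range(168,203),306,322,165,3,1))
g=T.mean(2)
print("carton L",edges(g,range(164,195),290,302,140,81,1))
h=T[...,0]-T[...,2]
print("carton R",edges(h,range(164,195),306,322,-3,81,-1))
# x extents: columns
def ends(I,cols,r0,r1,thr,z,sgn):
    out=[]
    for u in cols:
        g=I[r0:r1,u];i=[j for j in range(len(g)-1) if (g[j]-thr)*(g[j+1]-thr)<=0 and (g[j+1]-g[j])*sgn>0]
        if i:j=i[0];out.append([u,r0+j+(thr-g[j])/(g[j+1]-g[j])])
    return np.median(ray("top",out,z)[:,0]).round(1)
g0=T0.mean(2)
print("mat x",ends(g0,range(294,310),155,172,165,3,-1),ends(g0,range(294,310),198,215,165,3,1))
print("carton x",ends(h,range(300,311),150,170,-3,81,1),ends(g,range(300,311),190,205,140,81,-1))
print("small again",mrect(T0,168,192,35,50,60,lambda u:(u[...,0]-u[...,2]>-3)&(u.mean(2)>150)))
```

```text
mat L (np.float64(-2.35), np.float64(-55.8), 35) R (np.float64(-2.93), np.float64(-128.6), 35)
carton L (np.float64(-3.75), np.float64(-68.1), 31)
carton R (np.float64(-4.04), np.float64(-117.4), 31)
mat x 585.2 448.1
carton x 574.9 458.8
small again (array([424.1, 259.2,  60. ]), array([43.2, 99. ]), np.float64(-1.6))
```

The large carton is centred to within 1 mm and 1.2° off the mat's line, which is good enough. Now the small carton.

Emit:
{"op": "carry_out", "data": {
  "targets": [
    {"dp":[0,-0.5,10],"yaw":0.3},
    {"dp":[0,-0.5,30],"yaw":0.4},
    {"dp":[0,-0.5,50],"yaw":0.4},
    {"dp":[0,-0.5,70],"yaw":0.4},
    {"dp":[0,-0.5,84],"yaw":0.4},
    {"dp":[0,-0.5,91],"yaw":0.4},
    {"dp":[0,-0.5,93],"yaw":0.4},
    {"dp":[0,-0.5,93],"yaw":0.4}
  ]
}}

```text
clock: 15.1
eef_pos: [424.7, 260.6, 27.1]
tcp_rot: [-3.141, -0.0, -0.028]
contact_force: [-0.1, 0.7, -0.1]
opening: 1.002
grasp_force: 0.0
```

Emit:
{"op": "carry_out", "data": {
  "targets": [
    {"dp":[0,0,0],"yaw":0},
    {"dp":[0,0,0],"yaw":0},
    {"dp":[0,0,0],"yaw":0},
    {"dp":[0,0,0],"yaw":0},
    {"dp":[0,0,0],"yaw":0},
    {"dp":[0,0,0],"yaw":0},
    {"dp":[0,0,0],"yaw":0},
    {"dp":[0,0,0],"yaw":0}
  ],
  "fingers": -1,
  "grip_force": 30
}}

```text
clock: 16.1
eef_pos: [424.7, 260.7, 27.2]
tcp_rot: [-3.141, -0.001, -0.028]
contact_force: [-0.2, -0.2, 5.5]
opening: 0.49
grasp_force: 31.1
```

Emit:
{"op": "carry_out", "data": {
  "targets": [
    {"dp":[0,0,-5],"yaw":0},
    {"dp":[0,0,-20],"yaw":0},
    {"dp":[0,0,-50],"yaw":0},
    {"dp":[0,0,-85],"yaw":0},
    {"dp":[0,0,-115],"yaw":0},
    {"dp":[0,0,-135],"yaw":0},
    {"dp":[0,0,-140],"yaw":0},
    {"dp":[0,0,-140],"yaw":0},
    {"dp":[0,0,-140],"yaw":0}
  ]
}}

```text
clock: 17.23
eef_pos: [423.9, 260.2, 166.0]
tcp_rot: [3.141, 0.001, -0.028]
contact_force: [0.5, 0.5, -1.3]
opening: 0.491
grasp_force: 30.6
```

Run:
```python
from h import *
st=r.sense();print(st["eef_pos"],np.degrees(st["tcp_rot"]),st["opening"],st["grasp_force"])
```

```text
[423.86789079 260.16036131 165.98749251] [ 1.79952026e+02  7.21667266e-02 -1.59475040e+00] 0.4908645964298545 30.639832019805908
```

Emit:
{"op": "carry_out", "data": {
  "targets": [
    {"dp":[4,15,0],"yaw":0},
    {"dp":[14,48,0],"yaw":0},
    {"dp":[27,92,0],"yaw":0},
    {"dp":[40,136,0],"yaw":0.5},
    {"dp":[53,180,0],"yaw":1},
    {"dp":[66,225,0],"yaw":1.5},
    {"dp":[79,270,0],"yaw":1.8},
    {"dp":[92,312,0],"yaw":1.8},
    {"dp":[100,340,0],"yaw":1.8},
    {"dp":[102.7,350.3,0],"yaw":1.8},
    {"dp":[102.7,350.3,10],"yaw":1.8},
    {"dp":[102.7,350.3,20],"yaw":1.8}
  ]
}}

```text
clock: 18.73
eef_pos: [516.6, -91.8, 145.7]
tcp_rot: [-3.141, 0.001, -0.059]
contact_force: [-0.2, -0.2, -1.7]
opening: 0.488
grasp_force: 30.9
```

Emit:
{"op": "carry_out", "data": {
  "targets": [
    {"dp":[0,0,10],"yaw":0},
    {"dp":[0,0,20],"yaw":0},
    {"dp":[0,0,20],"yaw":0},
    {"dp":[0,0,20],"yaw":0}
  ]
}}

```text
clock: 19.23
eef_pos: [517.5, -92.4, 126.9]
tcp_rot: [-3.142, -0.0, -0.059]
contact_force: [-1.3, -1.0, -0.8]
opening: 0.486
grasp_force: 30.8
```

Run:
```python
from h import *
for i in range(2):
  st=r.sense();print(st["eef_pos"],np.degrees(st["tcp_rot"]),st["opening"])
  grab("top")
```

```text
[517.47983751 -92.39057211 126.87275726] [-1.79999782e+02 -7.36831551e-03 -3.37944147e+00] 0.4857631079888973
[517.6056475  -92.4816332  127.05056587] [ 1.79998049e+02 -2.92903896e-02 -3.38810818e+00] 0.48484830439619025
```

Emit:
{"op": "carry_out", "data": {
  "targets": [
    {"dp":[-0.4,0,7],"yaw":0},
    {"dp":[-0.4,0,13],"yaw":0},
    {"dp":[-0.4,0,16],"yaw":0},
    {"dp":[-0.4,0,17.5],"yaw":0},
    {"dp":[-0.4,0,18.5],"yaw":0},
    {"dp":[-0.4,0,18.5],"yaw":0},
    {"dp":[-0.4,0,18.5],"yaw":0}
  ]
}}

```text
clock: 20.2
eef_pos: [517.0, -92.5, 108.4]
tcp_rot: [3.142, -0.0, -0.059]
contact_force: [0.2, 0.1, -1.8]
opening: 0.486
grasp_force: 30.9
```

Emit:
{"op": "carry_out", "data": {
  "targets": [
    {"dp":[0,0,0.3],"yaw":0},
    {"dp":[0,0,0.3],"yaw":0}
  ]
}}

```text
clock: 20.45
eef_pos: [517.0, -92.5, 108.2]
tcp_rot: [3.142, -0.0, -0.059]
contact_force: [-0.7, 0.3, 1.5]
opening: 0.488
grasp_force: 31.1
```

Emit:
{"op": "carry_out", "data": {
  "targets": [
    {"dp":[0,0,0],"yaw":0},
    {"dp":[0,0,0],"yaw":0},
    {"dp":[0,0,0],"yaw":0},
    {"dp":[0,0,0],"yaw":0},
    {"dp":[0,0,-5],"yaw":0},
    {"dp":[0,0,-20],"yaw":0},
    {"dp":[0,0,-50],"yaw":0},
    {"dp":[0,0,-80],"yaw":0},
    {"dp":[0,0,-105],"yaw":0},
    {"dp":[0,0,-110],"yaw":0},
    {"dp":[0,0,-110],"yaw":0}
  ],
  "fingers": 1
}}

```text
clock: 21.82
eef_pos: [516.9, -92.5, 218.2]
tcp_rot: [3.142, -0.001, -0.059]
contact_force: [1.4, 0.5, -0.7]
opening: 1.004
grasp_force: 0.0
```

Emit:
{"op": "carry_out", "data": {
  "targets": [
    {"dp":[1,-15,0],"yaw":-6},
    {"dp":[3,-50,0],"yaw":-14},
    {"dp":[5,-95,0],"yaw":-22},
    {"dp":[7,-145,0],"yaw":-31},
    {"dp":[9,-195,5],"yaw":-40},
    {"dp":[11,-245,15],"yaw":-49},
    {"dp":[13,-295,25],"yaw":-58},
    {"dp":[15,-345,35],"yaw":-67},
    {"dp":[17,-395,45],"yaw":-76},
    {"dp":[19,-435,60],"yaw":-84},
    {"dp":[20,-465,75],"yaw":-91},
    {"dp":[20.7,-477.5,85],"yaw":-93.4}
  ],
  "fingers": 0.4
}}

```text
clock: 23.32
eef_pos: [564.8, 383.8, 130.6]
tcp_rot: [-3.139, 0.001, 1.573]
contact_force: [-0.1, -0.4, 0.0]
opening: 0.701
grasp_force: 0.0
```

Emit:
{"op": "carry_out", "data": {
  "targets": [
    {"dp":[0,0,0],"yaw":0},
    {"dp":[0,0,0],"yaw":0},
    {"dp":[0,0,0],"yaw":0}
  ]
}}

```text
clock: 23.7
eef_pos: [566.3, 382.0, 133.8]
tcp_rot: [3.141, -0.0, 1.569]
contact_force: [-0.4, -0.6, 0.3]
opening: 0.699
grasp_force: 0.0
```

Run:
```python
from h import *
st=r.sense();print(st["eef_pos"],np.degrees(st["tcp_rot"]),st["opening"],st["qpos"])
T=avg("top");S=avg("scene");
print("small top",mrect(T,280,150,44,70,141,lambda u:(u[...,0]-u[...,2]>-3)&(u.mean(2)>150)))
a=cv2.resize(T[150:215,255:350].astype(np.uint8),None,fx=4,fy=4,interpolation=cv2.INTER_CUBIC)
b=cv2.resize(S[130:195,235:330].astype(np.uint8),None,fx=4,fy=4,interpolation=cv2.INTER_CUBIC)
c=cv2.resize(T[145:210,110:205].astype(np.uint8),None,fx=4,fy=4,interpolation=cv2.INTER_CUBIC)
d=cv2.resize(S[195:260,120:215].astype(np.uint8),None,fx=4,fy=4,interpolation=cv2.INTER_CUBIC)
cv2.imwrite("pics/d4.png",np.vstack([np.hstack([a,b]),np.hstack([c,d])]))
```

```text
[566.28899631 382.02281506 133.75023747] [ 1.79962200e+02 -1.72868981e-02  8.98920871e+01] 0.6986786108879395 [ 5.91342248e-01  5.44989977e-01  1.58379843e+00 -1.39928855e-04
  1.01208857e+00  5.93299915e-01]
small top (array([516.6, -90.6, 141. ]), array([50.3, 99.4]), np.float64(-1.8))
```

View pics/d4.png

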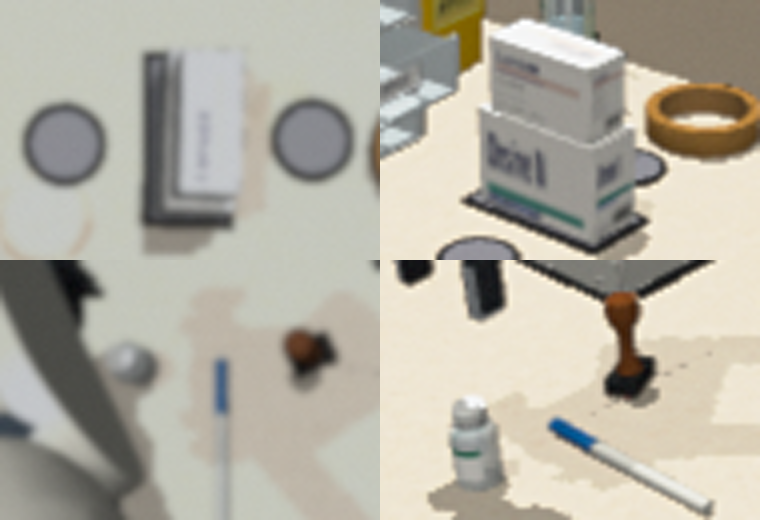

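The stack stands square: small top at (180–245, 50–197) in the upper-left panel, over the large carton. The vial at (130,365) and the stamp at (305,350) are untouched, and the gripper is over the vial. I'll go down on it.

Emit:
{"op": "carry_out", "data": {
  "targets": [
    {"dp":[1,0,10],"yaw":0},
    {"dp":[1,0,30],"yaw":0},
    {"dp":[1,0,55],"yaw":0},
    {"dp":[1,0,78],"yaw":0},
    {"dp":[1,0,95],"yaw":0},
    {"dp":[1,0,106],"yaw":0},
    {"dp":[1,0,110],"yaw":0},
    {"dp":[1,0,110],"yaw":0}
  ]
}}

```text
clock: 25.2
eef_pos: [566.1, 384.1, 23.2]
tcp_rot: [3.141, -0.0, 1.571]
contact_force: [0.1, -0.1, -0.1]
opening: 0.699
grasp_force: 0.0
```

Emit:
{"op": "carry_out", "data": {
  "targets": [
    {"dp":[0,0,0],"yaw":0},
    {"dp":[0,0,0],"yaw":0},
    {"dp":[0,0,0],"yaw":0},
    {"dp":[0,0,0],"yaw":0},
    {"dp":[0,0,0],"yaw":0},
    {"dp":[0,0,0],"yaw":0},
    {"dp":[0,0,0],"yaw":0},
    {"dp":[0,0,0],"yaw":0}
  ],
  "fingers": -1,
  "grip_force": 20
}}

```text
clock: 26.2
eef_pos: [566.3, 384.2, 23.8]
tcp_rot: [3.141, -0.001, 1.571]
contact_force: [0.1, -0.5, 6.8]
opening: 0.333
grasp_force: 20.4
```

Emit:
{"op": "carry_out", "data": {
  "targets": [
    {"dp":[0,0,-5],"yaw":0},
    {"dp":[0,0,-20],"yaw":0},
    {"dp":[0,0,-50],"yaw":0},
    {"dp":[0,0,-85],"yaw":0},
    {"dp":[0,0,-125],"yaw":0},
    {"dp":[0,0,-165],"yaw":0},
    {"dp":[0,0,-190],"yaw":0},
    {"dp":[0,0,-200],"yaw":0},
    {"dp":[0,0,-200],"yaw":0},
    {"dp":[0,0,-200],"yaw":0}
  ]
}}

```text
clock: 27.45
eef_pos: [565.2, 383.5, 221.6]
tcp_rot: [-3.14, 0.001, 1.571]
contact_force: [0.1, -0.7, -0.5]
opening: 0.331
grasp_force: 20.1
```

Run:
```python
from h import *
st=r.sense();print(st["eef_pos"],np.degrees(st["tcp_rot"]),st["opening"],st["grasp_force"],st["qpos"])
```

```text
[565.24548069 383.4959852  221.59993939] [-1.79899975e+02  6.69915952e-02  9.00022484e+01] 0.33131341932577957 20.10379582643509 [5.93922417e-01 4.58882956e-01 1.51343560e+00 8.55303140e-06
 1.17137522e+00 5.93880862e-01]
```

Emit:
{"op": "carry_out", "data": {
  "targets": [
    {"dp":[-12,-1,0],"yaw":0},
    {"dp":[-40,-4,0],"yaw":0},
    {"dp":[-80,-7,0],"yaw":0},
    {"dp":[-122,-11,0],"yaw":0},
    {"dp":[-165,-15,0],"yaw":0},
    {"dp":[-208,-19,0],"yaw":0},
    {"dp":[-251,-23,0],"yaw":0},
    {"dp":[-294,-27,0],"yaw":0},
    {"dp":[-337,-31,0],"yaw":0},
    {"dp":[-380,-35,0],"yaw":0},
    {"dp":[-423,-39,0],"yaw":0},
    {"dp":[-466,-43,0],"yaw":0}
  ]
}}

```text
clock: 28.95
eef_pos: [521.8, -83.9, 222.4]
tcp_rot: [-3.141, 0.0, 1.571]
contact_force: [0.3, 0.8, 0.4]
opening: 0.334
grasp_force: 20.1
```

Emit:
{"op": "carry_out", "data": {
  "targets": [
    {"dp":[-40,-3,0],"yaw":0},
    {"dp":[-75,-6,0],"yaw":0},
    {"dp":[-97,-8,0],"yaw":0},
    {"dp":[-103,-8,0],"yaw":0},
    {"dp":[-103,-8,20],"yaw":0},
    {"dp":[-103,-8,55],"yaw":0},
    {"dp":[-103,-8,95],"yaw":0},
    {"dp":[-103,-8,130],"yaw":0},
    {"dp":[-103,-8,155],"yaw":0},
    {"dp":[-103,-8,170],"yaw":0},
    {"dp":[-103,-8,170],"yaw":0},
    {"dp":[-103,-8,170],"yaw":0}
  ]
}}

```text
clock: 30.45
eef_pos: [515.5, -185.2, 53.8]
tcp_rot: [3.14, 0.0, 1.571]
contact_force: [-0.1, 0.0, 0.5]
opening: 0.332
grasp_force: 20.1
```

Run:
```python
from h import *
for i in range(2):
  st=r.sense();print(st["eef_pos"],np.degrees(st["tcp_rot"]),st["opening"],st["contact_force"])
  s=grab("scene")
crop(s,230,100,120,95,6,"d5.png")
```

```text
[ 515.52883676 -185.16915587   53.82472737] [1.79931041e+02 2.38319876e-02 9.00099582e+01] 0.33240771203114 [-0.09514317  0.04090098  0.45472698]
[ 515.63087776 -185.24172006   54.00415737] [1.79910389e+02 3.05846109e-02 9.00059479e+01] 0.330963669756518 [ 0.16445214 -0.48779201  0.03001661]
```

View pics/d5.png

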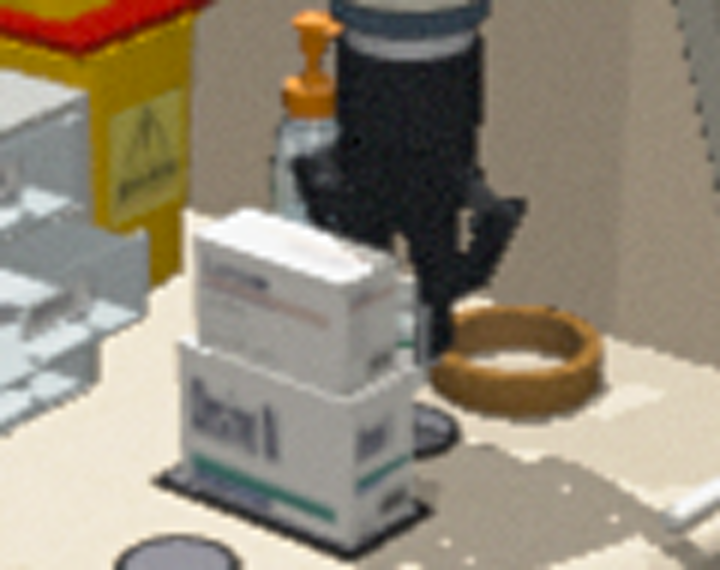

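The stack is upright, the vial is held behind it at about (408,320), and nothing is touching. I'll lower the vial the last 27 mm and release it.

Emit:
{"op": "carry_out", "data": {
  "targets": [
    {"dp":[0,-0.8,8],"yaw":0},
    {"dp":[0,-0.8,16],"yaw":0},
    {"dp":[0,-0.8,22],"yaw":0},
    {"dp":[0,-0.8,25],"yaw":0},
    {"dp":[0,-0.8,26.5],"yaw":0},
    {"dp":[0,-0.8,26.5],"yaw":0},
    {"dp":[0,-0.8,27],"yaw":0},
    {"dp":[0,-0.8,27],"yaw":0}
  ]
}}

```text
clock: 31.55
eef_pos: [513.9, -185.0, 26.8]
tcp_rot: [-3.141, -0.0, 1.571]
contact_force: [-3.9, 0.6, 12.4]
opening: 0.33
grasp_force: 21.2
```

Emit:
{"op": "carry_out", "data": {
  "targets": [
    {"dp":[0,0,0],"yaw":0},
    {"dp":[0,0,0],"yaw":0},
    {"dp":[0,0,0],"yaw":0},
    {"dp":[0,0,0],"yaw":0},
    {"dp":[0,0,-5],"yaw":0},
    {"dp":[0,0,-20],"yaw":0},
    {"dp":[0,0,-50],"yaw":0},
    {"dp":[0,0,-90],"yaw":0},
    {"dp":[0,0,-130],"yaw":0},
    {"dp":[0,0,-170],"yaw":0},
    {"dp":[0,0,-190],"yaw":0},
    {"dp":[0,0,-195],"yaw":0}
  ],
  "fingers": 0.2
}}

```text
clock: 33.05
eef_pos: [514.8, -185.3, 223.4]
tcp_rot: [3.138, 0.001, 1.571]
contact_force: [-0.3, -0.0, -1.1]
opening: 0.602
grasp_force: 0.0
```

Emit:
{"op": "carry_out", "data": {
  "targets": [
    {"dp":[12,2,0],"yaw":0},
    {"dp":[40,5,0],"yaw":-2},
    {"dp":[80,11,0],"yaw":-4},
    {"dp":[122,16,0],"yaw":-6},
    {"dp":[165,22,0],"yaw":-8},
    {"dp":[210,28,0],"yaw":-10},
    {"dp":[255,34,5],"yaw":-12},
    {"dp":[300,40,20],"yaw":-14},
    {"dp":[345,46,40],"yaw":-16},
    {"dp":[390,52,60],"yaw":-18},
    {"dp":[425,57,75],"yaw":-20},
    {"dp":[436,58,82],"yaw":-20}
  ]
}}

```text
clock: 34.55
eef_pos: [570.5, 252.9, 136.6]
tcp_rot: [-3.138, -0.0, 1.922]
contact_force: [0.4, -0.5, -0.7]
opening: 0.598
grasp_force: 0.0
```

Emit:
{"op": "carry_out", "data": {
  "targets": [
    {"dp":[0,0,0],"yaw":0},
    {"dp":[0,0,0],"yaw":0},
    {"dp":[0,0,0],"yaw":0}
  ]
}}

```text
clock: 34.92
eef_pos: [572.3, 249.9, 139.6]
tcp_rot: [3.141, 0.0, 1.919]
contact_force: [-1.0, 0.4, 0.3]
opening: 0.601
grasp_force: 0.0
```

Run:
```python
from h import *
st=r.sense();print(st["eef_pos"],np.degrees(st["tcp_rot"]),st["opening"])
T=avg("top");S=avg("scene")
u=cv2.resize(T[165:205,318:350].astype(np.float32),None,fx=6,fy=6,interpolation=cv2.INTER_CUBIC)
f=lambda im,x,y,w,h,k:cv2.resize(im[y:y+h,x:x+w].astype(np.uint8),None,fx=k,fy=k,interpolation=cv2.INTER_CUBIC)
cv2.imwrite("pics/d6.png",np.vstack([np.hstack([f(T,310,160,45,45,8),f(S,270,140,55,45,8)]),np.hstack([f(T,165,150,45,30,8),f(S,155,195,55,30,8)])]))
```

```text
[572.34355595 249.94991628 139.64162364] [1.79959313e+02 4.67766794e-03 1.09922600e+02] 0.6014813681865463
```

View pics/d6.png

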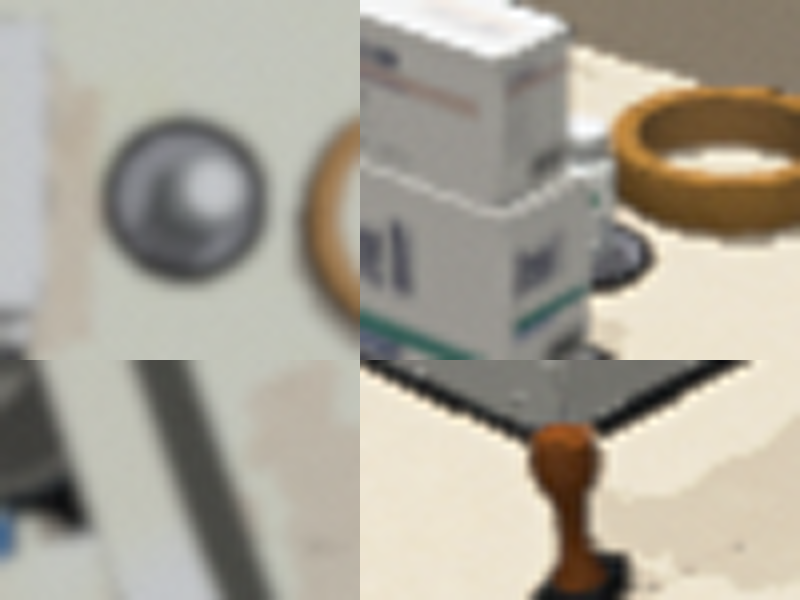

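The vial stands on the right mat, with its cap at about (215,185) on the mat circle centred at (186,200); perspective explains the offset. The stamp is untouched under the gripper, so I'll grip its knob.

Emit:
{"op": "carry_out", "data": {
  "targets": [
    {"dp":[0.8,1,10],"yaw":0},
    {"dp":[0.8,1,28],"yaw":0},
    {"dp":[0.8,1,50],"yaw":0},
    {"dp":[0.8,1,70],"yaw":0},
    {"dp":[0.8,1,85],"yaw":0},
    {"dp":[0.8,1,93],"yaw":0},
    {"dp":[0.8,1,95.5],"yaw":0},
    {"dp":[0.8,1,95.5],"yaw":0}
  ]
}}

```text
clock: 36.42
eef_pos: [573.1, 252.1, 43.8]
tcp_rot: [3.141, -0.0, 1.92]
contact_force: [-0.8, 0.1, -0.5]
opening: 0.6
grasp_force: 0.0
```

Emit:
{"op": "carry_out", "data": {
  "targets": [
    {"dp":[0,0,0],"yaw":0},
    {"dp":[0,0,0],"yaw":0},
    {"dp":[0,0,0],"yaw":0},
    {"dp":[0,0,0],"yaw":0},
    {"dp":[0,0,0],"yaw":0},
    {"dp":[0,0,0],"yaw":0},
    {"dp":[0,0,0],"yaw":0},
    {"dp":[0,0,0],"yaw":0}
  ],
  "fingers": -1,
  "grip_force": 25
}}

```text
clock: 37.42
eef_pos: [573.2, 252.2, 44.2]
tcp_rot: [3.14, -0.0, 1.92]
contact_force: [-0.9, 0.6, 5.7]
opening: 0.27
grasp_force: 24.6
```

Emit:
{"op": "carry_out", "data": {
  "targets": [
    {"dp":[0,0,-5],"yaw":0},
    {"dp":[0,0,-15],"yaw":0},
    {"dp":[0,0,-35],"yaw":0},
    {"dp":[0,0,-60],"yaw":0},
    {"dp":[0,0,-80],"yaw":0},
    {"dp":[0,0,-90],"yaw":0},
    {"dp":[0,0,-90],"yaw":0},
    {"dp":[0,0,-90],"yaw":0}
  ]
}}

```text
clock: 38.42
eef_pos: [572.2, 251.8, 132.8]
tcp_rot: [-3.14, 0.0, 1.92]
contact_force: [1.1, 0.2, -1.2]
opening: 0.271
grasp_force: 24.6
```

Run:
```python
from h import *
st=r.sense();print(st["eef_pos"],np.degrees(st["tcp_rot"]),st["opening"],st["grasp_force"])
print("vial top",ray("top",[[336.4,182.6]],58),"mat",ray("top",[[332.75,184.5]],3))
S=grab("scene")
crop(S,130,160,90,80,7,"d7.png")
```

```text
[572.24008323 251.78377858 132.75207786] [-1.79930829e+02  3.96684886e-03  1.10002409e+02] 0.2714132714290121 24.624119244836038
vial top [[ 515.3345729 -186.7988218   58.       ]] mat [[ 515.05752568 -186.22726989    3.        ]]
```

View pics/d7.png

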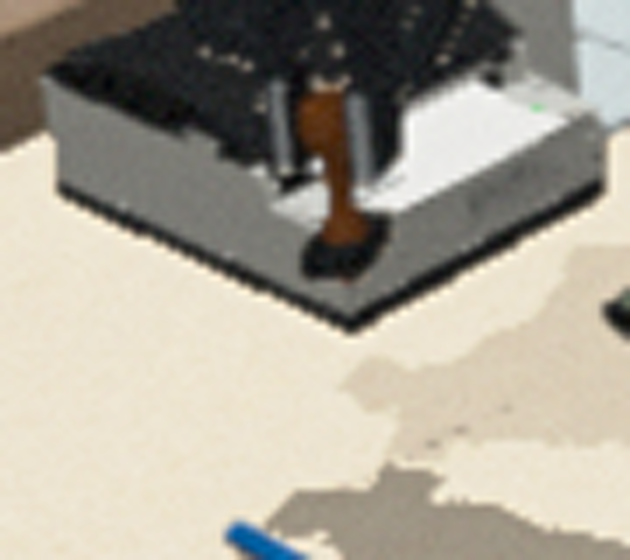

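The stamp is held upright, knob at (322,120) and foot at (345,245), and the vial is within 1 mm of its mat's centre. I'll carry the stamp to the left mat.

Emit:
{"op": "carry_out", "data": {
  "targets": [
    {"dp":[-8,-5,0],"yaw":1},
    {"dp":[-30,-19,0],"yaw":4},
    {"dp":[-65,-42,0],"yaw":8},
    {"dp":[-105,-68,0],"yaw":12},
    {"dp":[-145,-94,0],"yaw":16},
    {"dp":[-180,-117,0],"yaw":19},
    {"dp":[-205,-133,0],"yaw":20},
    {"dp":[-215.2,-139.4,10],"yaw":20},
    {"dp":[-215.2,-139.4,30],"yaw":20},
    {"dp":[-215.2,-139.4,50],"yaw":20},
    {"dp":[-215.2,-139.4,60],"yaw":20},
    {"dp":[-215.2,-139.4,60],"yaw":20}
  ]
}}

```text
clock: 39.98
eef_pos: [514.7, 2.1, 72.7]
tcp_rot: [-3.14, -0.0, 1.571]
contact_force: [0.1, 0.3, -0.4]
opening: 0.272
grasp_force: 24.6
```

Emit:
{"op": "carry_out", "data": {
  "targets": [
    {"dp":[0,0,0],"yaw":0},
    {"dp":[0,0,0],"yaw":0},
    {"dp":[0,0,0],"yaw":0}
  ]
}}

```text
clock: 40.35
eef_pos: [515.7, 2.2, 74.0]
tcp_rot: [3.141, -0.0, 1.571]
contact_force: [-0.9, 0.2, -1.2]
opening: 0.27
grasp_force: 24.6
```

Run:
```python
from h import *
for i in range(2):
  st=r.sense();print(st["eef_pos"],np.degrees(st["tcp_rot"]),st["opening"],st["contact_force"])
  S=grab("scene")
crop(S,215,120,100,95,6,"d8.png")
```

```text
[515.70655989   2.15465596  73.96491026] [ 1.79947239e+02 -2.84203299e-04  9.00064380e+01] 0.270285300637582 [-0.85986624  0.15914398 -1.16378782]
[515.60764377   2.13684122  73.85750981] [1.79960816e+02 6.21329780e-04 9.00072887e+01] 0.27012424378660027 [-0.80732358 -0.37535594 -0.92517628]
```

View pics/d8.png

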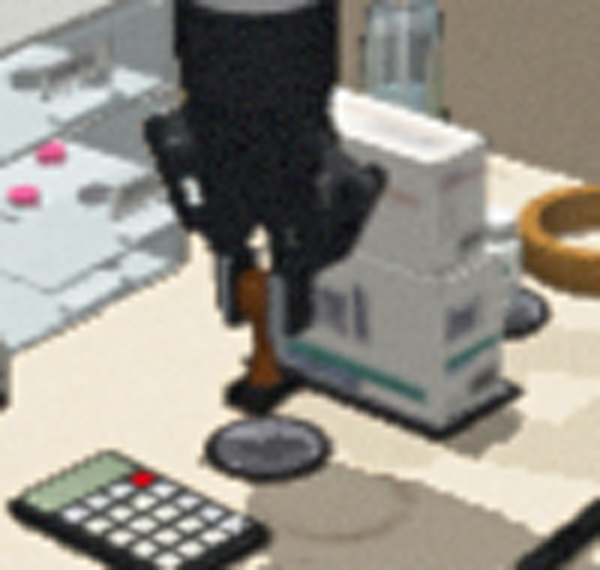

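The stamp is upright just above the left mat, foot at (262,388) and mat at (268,447). That was my 15th picture, one over the limit of 14, so from here I go by numbers only.

Emit:
{"op": "carry_out", "data": {
  "targets": [
    {"dp":[0,-0.4,8],"yaw":0},
    {"dp":[0,-0.4,16],"yaw":0},
    {"dp":[0,-0.4,22],"yaw":0},
    {"dp":[0,-0.4,25],"yaw":0},
    {"dp":[0,-0.4,26],"yaw":0},
    {"dp":[0,-0.4,26.5],"yaw":0},
    {"dp":[0,-0.4,26.5],"yaw":0},
    {"dp":[0,-0.4,26.5],"yaw":0}
  ]
}}

```text
clock: 41.45
eef_pos: [514.9, 2.1, 47.2]
tcp_rot: [3.142, -0.0, 1.571]
contact_force: [-2.0, 0.9, 4.2]
opening: 0.265
grasp_force: 25.0
```

Emit:
{"op": "carry_out", "data": {
  "targets": [
    {"dp":[0,0,0],"yaw":0},
    {"dp":[0,0,0],"yaw":0},
    {"dp":[0,0,0],"yaw":0},
    {"dp":[0,0,0],"yaw":0},
    {"dp":[0,0,-5],"yaw":0},
    {"dp":[0,0,-20],"yaw":0},
    {"dp":[0,0,-50],"yaw":0},
    {"dp":[0,0,-90],"yaw":0},
    {"dp":[0,0,-130],"yaw":0},
    {"dp":[0,0,-170],"yaw":0},
    {"dp":[0,0,-190],"yaw":0},
    {"dp":[0,0,-195],"yaw":0}
  ],
  "fingers": 0.1
}}

```text
clock: 42.95
eef_pos: [515.7, 2.1, 244.3]
tcp_rot: [3.138, -0.0, 1.571]
contact_force: [0.4, 0.9, -0.2]
opening: 0.548
grasp_force: 0.0
```

Emit:
{"op": "carry_out", "data": {
  "targets": [
    {"dp":[15,0,0],"yaw":0},
    {"dp":[50,0,0],"yaw":0},
    {"dp":[95,0,0],"yaw":0},
    {"dp":[140,0,0],"yaw":0},
    {"dp":[185,0,0],"yaw":0},
    {"dp":[230,0,0],"yaw":0},
    {"dp":[275,0,0],"yaw":0},
    {"dp":[300,0,0],"yaw":0},
    {"dp":[310,0,0],"yaw":0},
    {"dp":[310,0,0],"yaw":0}
  ]
}}

```text
clock: 44.2
eef_pos: [514.6, 311.9, 241.4]
tcp_rot: [-3.141, 0.001, 1.571]
contact_force: [0.5, -0.6, 0.2]
opening: 0.553
grasp_force: 0.0
```

Run:
```python
from h import *
T=avg("top");x,y=255,165;k=6
u=cv2.resize(T[y:y+42,x:x+36].astype(np.float32),None,fx=k,fy=k,interpolation=cv2.INTER_CUBIC)
m=(u[...,2]-u[...,0]>25).astype(np.uint8)
c=max(cv2.findContours(m,0,1)[0],key=cv2.contourArea);(cx,cy),rad=cv2.minEnclosingCircle(c)
p=[[(cx+.5)/k-.5+x,(cy+.5)/k-.5+y]];print("knob z58..73",ray("top",p,60),ray("top",p,68),rad/k)
d=(u.max(2)<60).astype(np.uint8);c=max(cv2.findContours(d,0,1)[0],key=cv2.contourArea);q=cv2.minAreaRect(c)
print("dark",ray("top",(cv2.boxPoints(q)+.5)/k-.5+[x,y],10).round(1))
S=avg("scene");x,y=240,155;u=cv2.resize(S[y:y+55,x:x+45].astype(np.float32),None,fx=k,fy=k,interpolation=cv2.INTER_CUBIC)
m=((u[...,2]>1.6*u[...,0])&(u[...,2]-u[...,0]>25)&(u[...,0]<90)).astype(np.uint8)
c=max(cv2.findContours(m,0,1)[0],key=cv2.contourArea);bx=cv2.boundingRect(c);print("handle bbox scene",np.array(bx)/k+[x,y,0,0],cv2.fitLine(c,2,0,.01,.01).ravel()[:2])
print("expected handle axis",proj("scene",[[515,1.5,15],[515,1.5,73]]))
st=r.sense();print(st["clock"],st["eef_pos"])
```

```text
knob z58..73 [[514.87993286   2.43866384  60.        ]] [[514.11407702   2.68564329  68.        ]] 4.086244901021321
dark [[504.8  21.9  10. ]
 [523.3  17.   10. ]
 [514.8 -14.9  10. ]
 [496.2 -10.   10. ]]
handle bbox scene [255.5        173.16666667   7.33333333  19.5       ] [0.00862035 0.99996287]
expected handle axis [[259.16858102 189.71549413]
 [258.73934517 172.10032081]]
44.7 [515.06301942 311.78415094 242.09052513]
```

```bash
python3 -c "
from rig import r
print(r.sign_off())"
```

```text
the job is handed in; nothing more can be done
None
```

The job is handed in: both cartons are stacked on the rectangular mat, the vial is by the tape roll and the stamp by the calculator, each within about 1–2 mm of its mat's centre by measurement, with the large carton turned about 1° off the mat's line; I viewed 15 pictures, one over the limit of 14.

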